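Gauge the depth of a drilled practice hole

TASK

Take the depth gauge out of its stand and lower it into the wide hole of the practice block held in the vice, pressing gently until you feel it bottom out, so that the block's face pushes the gauge's sliding collar up the rod and marks the depth. Then draw it out without disturbing the mark and stand the gauge back upright in the socket it came from, fully home. Never force or drop it, and leave the other things where they are.

Things in the scene. Friction and masses are not known exactly. Their poses are not given: they have to be found in the camera images.
- gauge_grip (a point): depth gauge, loose, about 90 g: upright steel rod 10 mm in diameter with a chamfered foot and, on top, a square aluminium grip 18 x 18 mm, 45 mm tall (sides along the point's x and y, z up the rod). This point is the grip's centre, 122.5 mm above the rod's foot; the grip's bottom is 100 mm above the foot. It starts upright in the stand's socket socket_mouth
- gauge_tip (a point): centre of the flat foot of the gauge's rod; z up along the rod
- collar_under (a point): centre of the underside of the gauge's black collar: a ring 26 mm in diameter, 10 mm tall, that slides along the rod with about 3 N of friction and stays where it is left. It starts 36 to 42 mm above the rod's foot and can go up to 88 mm; its distance from the foot is the marked depth
- hole_mouth (a point): centre of the mouth of the wide hole, in the top face (110 mm above the table) of the cream block, 50 x 50 x 80 mm, clamped in the vice. Hole straight down, 12 mm in diameter, 1.5 mm chamfer, blind, depth unknown (50 to 72 mm). It is 6 mm off the block's middle, away from the vice's screw; the two 6 mm holes do not take the rod. The jaws' tops are 22 mm below the face
- vice: the fixed vice with the block, base 120 x 100 mm; origin on the table under the block's middle; the screw points to its -y and reaches 85 mm out
- plug: the rigid filling that closes the wide hole from below, out of sight; origin on the hole's axis at the block's underside, 80 mm below the mouth. It fills the hole up to a flat floor 50 to 72 mm below the mouth, a height that is not measured and has to be felt
- stand: white plastic instrument stand, fixed, 60 x 150 x 35 mm (x, y, z), with two blind sockets 80 mm apart along its y; origin at the centre of its underside
- collar (a joint): how far, in m, the collar has slid up the rod from its lowest place (36 mm above the foot): 0 to 0.052
- socket_mouth (a point): centre of the mouth, in the stand's top face 35 mm above the table, of the gauge's own socket (at the stand's -y end): 12.5 mm in diameter, 2 mm chamfer, 30 mm deep. The other socket holds the short punch
- punch: short steel punch without collar, round knob head 24 mm, 82 mm long, standing upright in the stand's other socket, its top 21 mm below the bottom of the gauge's grip; origin at its foot. A bystander
- spare_block: undrilled cream block, 50 x 50 x 80 mm; origin at its underside. A bystander
- steel_cup: small steel cup, 64 mm wide, 60 mm tall; origin at its underside. A bystander
- hammer: grey-handled hammer lying at the left of the table, 260 mm long; origin at the middle of its length. A bystander
- disinfectant: white bottle, 66 mm wide, 160 mm tall; origin at its underside. A bystander
- screw_jar: clear jar, 48 mm wide, 60 mm tall; origin at its underside. A bystander
Not all that is in view belongs to the job. Leave any green or turquoise look-alike of the part that bears gauge_grip alone.

How it is judged:
By the outcome, as a careful person would: the job done as asked, in the order asked, and still so for the second after the job is handed in, with the robot touching nothing.
It also fails if it takes over 64 s, if anything falls off the work surface, if the arm or the gripper's body presses on something with over 40 N, if the wrist force passes 120 N, or if a joint passes its speed limit or range.

ROBOT

A 6-joint arm with a two-finger parallel gripper is mounted at the origin on the work surface. World frame = base frame: x ahead of the robot, y to its left, z up, the work surface at z = 0. Lengths are in m, angles in rad, forces in N, time in s.
With the tool pointing down it reaches from about 0.325 to 0.85 m from the base axis. Payload 4.4 kg.
Tool frame: the origin (TCP) lies on the centre line of the jaws, within the pads' length; the fingertips stand 17 mm ahead of it and the grasp point (between the pads) lies 2 mm behind it (ctrl.tip_reach is the distance from the TCP to the fingertips, in m); z points along the fingers, y is the direction in which the jaws open and shut (so a half turn about z gives the same grasp; the last joint's range is limited). The gripper opens to 94 mm and grips with 3 to 60 N. Pads are 16 mm wide; open, the fingers measure 119 mm over their backs; the gripper's body (75 mm by 177 mm) begins 78 mm behind the grasp point.
Start: joints at [1.04, 0.207, 1.542, -0, 1.393, -0.15], TCP at [0.213, 0.534, 0.184] pointing down, gripper open.
Joint ranges: [-2.73, 2.73], [-0.86, 2.22], [0.23, 2.46], [-1.11, 4.25], [0.08, 2.63], [-2.82, 2.82]. Speed limits (rad/s): [2.79, 2.79, 3.14, 3.14, 3.14, 3.14].

INTERFACE

Orientations are given as a rotation vector (axis times angle).
In Python, from station import ctrl, read_camera, calibration, close_job gives the robot as it stands. Calls block until the motion is done:
- ctrl.move_pose(position, orientation): joint-space move of the TCP to a pose.
- ctrl.move_l(position, rot=None, velocity=0.15, force_limit=None): straight line of the TCP; rot=None keeps the orientation; velocity is the mean speed in m/s. With force_limit (N) it stops when the force on the tool has changed by that much, and returns True; else False.
- ctrl.move_joints(angles): joint-space move.
- ctrl.let_go() and ctrl.close(): open the fingers fully, or close them until they stop; the grip force is fixed at half the most.
- ctrl.dwell(seconds).
- ctrl.solve_ik(position, orientation): joint angles nearest the present ones, or None.
- ctrl.get_state(): the state.
- read_camera(name): name is "side" or "top"; returns the picture (480x640x3 uint8, red, green, blue); there is no depth.
- calibration(name): a dict with "intrinsics" (3x3 intrinsics, pixels), "extrinsics" (4x4, takes a point from camera to world coordinates). Camera axes: x right, y down, z forward; pixel columns grow to the right and rows downward; lengths in m; the calibration is good to about 2 mm. A picture is of the moment at which its call begins. calibration takes no time and is no camera call.
A pose or a line that the arm cannot do raises ctrl.IKError and nothing moves.
- close_job(): hands the job in, once; it reports no verdict.
The state is a dict: "clock": time; "q": joint angles; "joint_vel": joint speeds; "effort": joint torques, N m; "tool_pos": TCP position; "ee_rot": TCP orientation; "contact_force": force on the tool from outside, world axes, zero at the start; "ft_torque": the same for the moment, N m; "grip_width": finger opening in m.
Only numpy, scipy, OpenCV 4.12 (cv2) and the standard library are available. Lean on these libraries where they do the work, as an engineer would, in place of code of your own. Each camera call takes 0.05 s, during which the arm holds its last target.

## Working session

There is one attempt and no reset: what is moved stays moved. The work goes in short steps, each a Python script; the robot and the scene stay as the last script left them, time stands still between calls to the robot, and variables do not carry over. Pictures are saved under pics/ and viewed, and the job is handed in when it is done.

```bash
mkdir -p pics; ls; python3 - <<'E'
from station import *
import cv2
for n in("side","top"):
    im=read_camera(n); cv2.imwrite(f"pics/{n}0.png",im[:,:,::-1]); c=calibration(n); print(n,c)
print(ctrl.get_state())
E
```

```text
pics
side {'intrinsics': array([[488.38787576,   0.        , 320.65995594],
       [  0.        , 488.38787576, 248.38854091],
       [  0.        ,   0.        ,   1.        ]]), 'extrinsics': array([[-0.95868314, -0.13586762,  0.24993324,  0.33530349],
       [-0.2843916 ,  0.4791462 , -0.83038566,  0.88881265],
       [-0.00693204, -0.86715564, -0.49798899,  0.58609844],
       [ 0.        ,  0.        ,  0.        ,  1.        ]])}
top {'intrinsics': array([[573.76897753,   0.        , 310.42594912],
       [  0.        , 573.76897753, 236.97924557],
       [  0.        ,   0.        ,   1.        ]]), 'extrinsics': array([[-2.19093114e-02, -9.89472719e-01,  1.43051463e-01,
         4.14828494e-01],
       [-9.99759538e-01,  2.15520064e-02, -4.04694004e-03,
         1.28906689e-01],
       [ 9.21290723e-04, -1.43105730e-01, -9.89706978e-01,
         1.33668089e+00],
       [ 0.00000000e+00,  0.00000000e+00,  0.00000000e+00,
         1.00000000e+00]])}
{'clock': 0.1, 'q': array([ 1.04051537e+00,  2.07343968e-01,  1.54277153e+00, -9.57006827e-06,
        1.39346969e+00, -1.50526057e-01]), 'joint_vel': array([ 1.10060678e-03, -1.33886010e-03, -4.21946855e-03,  2.01591805e-04,
       -9.90995218e-05,  6.81670109e-04]), 'effort': array([-3.64738298e-04, -3.71861887e+01, -2.82292789e+01,  6.99125882e-02,
        3.10690713e-02, -2.31708668e-05]), 'tool_pos': array([0.21279422, 0.53337218, 0.1825205 ]), 'ee_rot': array([-5.92812876e-01, -3.08448455e+00,  2.95459073e-03]), 'contact_force': array([ 0.51912409, -0.01114578,  0.55868011]), 'ft_torque': array([ 0.01453273, -0.05087455, -0.01695788]), 'grip_width': 0.09366060693664569}
```

View pics/side0.png

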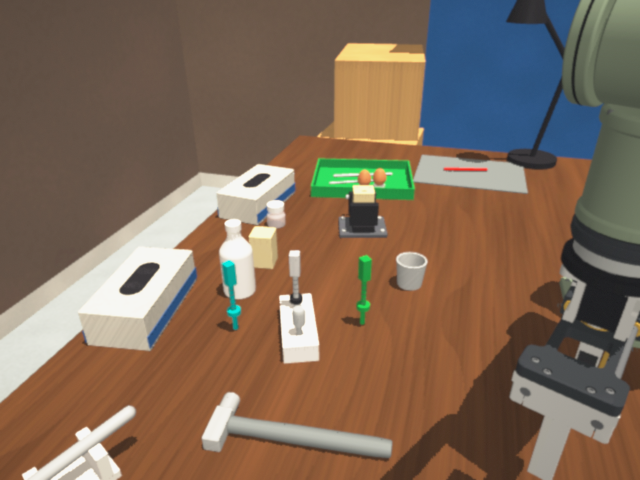

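View pics/top0.png

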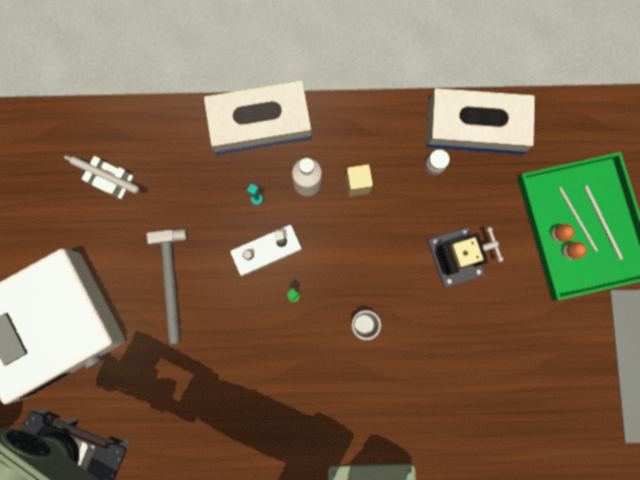

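Candidates for the gauge are:
- silver square grip with black collar: side (295,262), top (281,236)
- turquoise look-alike: side (231,280), top (255,192)
- green look-alike: side (364,272), top (293,296)
- punch with round knob: side (299,318), top (248,254)

I choose the silver one in the stand and check it in close crops.

```bash
python3 - <<'E'
import cv2,numpy as np
s=cv2.imread("pics/side0.png");t=cv2.imread("pics/top0.png")
a=cv2.resize(s[235:375,250:350],None,fx=4,fy=4,interpolation=cv2.INTER_CUBIC)
b=cv2.resize(t[215:285,222:310],None,fx=4.5,fy=4.5,interpolation=cv2.INTER_CUBIC)
c=cv2.resize(t[220:295,422:510],None,fx=4.5,fy=4.5*280/337,interpolation=cv2.INTER_CUBIC)
c=cv2.resize(t[220:290,422:510],None,fx=4.5,fy=4.5,interpolation=cv2.INTER_CUBIC)
o=np.zeros((600,800,3),np.uint8);o[:560,:400]=a;o[:b.shape[0],402:402+b.shape[1]]=b[:300];o[:0]
h=min(280,600-318);o[318:318+h,402:402+396]=c[:h];cv2.imwrite("pics/crop.png",o)
d=cv2.resize(s[175:245,325:400],None,fx=8,fy=8,interpolation=cv2.INTER_CUBIC);cv2.imwrite("pics/crop2.png",d)
E
```

```text
Traceback (most recent call last):
ValueError: could not broadcast input array from shape (300,396,3) into shape (315,396,3)
```

```bash
python3 - <<'E'
import cv2,numpy as np
s=cv2.imread("pics/side0.png");t=cv2.imread("pics/top0.png")
def r(x,w,h): return cv2.resize(x,(w,h),interpolation=cv2.INTER_CUBIC)
o=np.zeros((600,800,3),np.uint8)
o[:560,:400]=r(s[235:375,250:350],400,560);o[:280,400:752]=r(t[215:285,222:310],352,280);o[290:570,400:752]=r(t[225:295,422:510],352,280)
cv2.imwrite("pics/crop.png",o)
cv2.imwrite("pics/crop2.png",r(s[175:245,325:400],600,560))
E
```

```text
(no output)
```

View pics/crop.png

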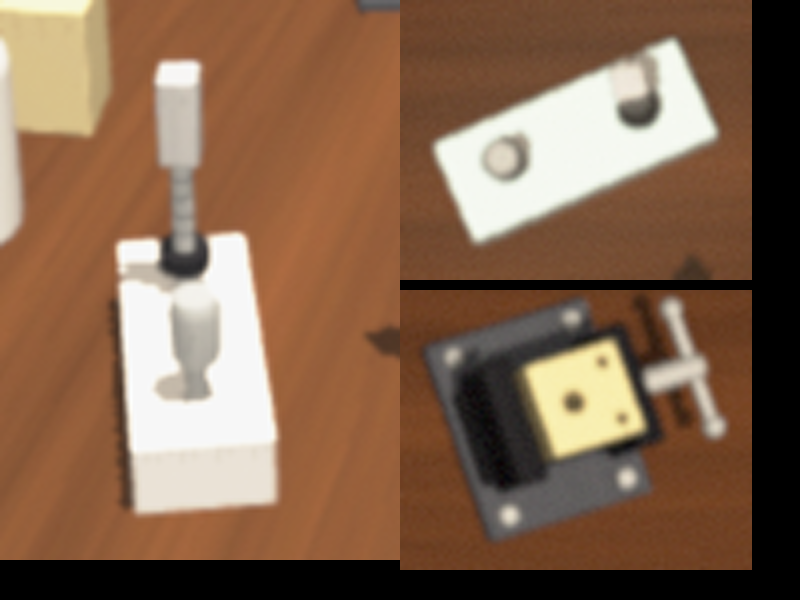

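View pics/crop2.png

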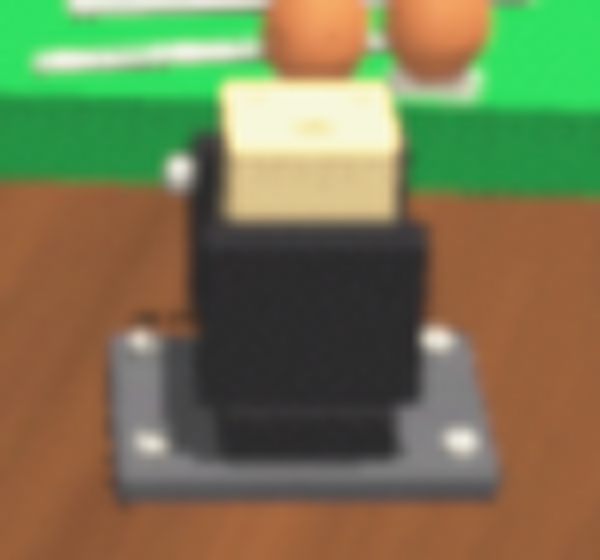

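The crops show the silver square-gripped gauge with its black collar at the stand's far end (top about (280,235)), next to the knobbed punch (248,254). The block's wide hole is the larger dark dot at top about (465,253). Next I measure these.

```bash
cat > h.py <<'E'
import cv2,numpy as np
from station import *
CAL={n:calibration(n) for n in("side","top")}
def ray(n,uv):
    c=CAL[n];K=np.array(c["intrinsics"]);E=np.array(c["extrinsics"])
    d=E[:3,:3]@np.linalg.inv(K)@np.array([uv[0],uv[1],1.]);return E[:3,3],d/np.linalg.norm(d)
def onz(n,uv,z):
    o,d=ray(n,uv);return o+d*(z-o[2])/d[2]
def proj(n,p):
    c=CAL[n];K=np.array(c["intrinsics"]);E=np.array(c["extrinsics"])
    q=K@(E[:3,:3].T@(np.asarray(p)-E[:3,3]));return q[:2]/q[2]
def tri(a,b):
    A=np.zeros((3,3));B=np.zeros(3)
    for n,uv in(("side",a),("top",b)):
        o,d=ray(n,uv);M=np.eye(3)-np.outer(d,d);A+=M;B+=M@o
    return np.linalg.solve(A,B)
def blob(mask,x0,y0,x1,y1):
    m=np.zeros_like(mask);m[y0:y1,x0:x1]=mask[y0:y1,x0:x1]
    cs,_=cv2.findContours(m,cv2.RETR_EXTERNAL,cv2.CHAIN_APPROX_NONE);return max(cs,key=cv2.contourArea)
E
python3 - <<'E'
from h import *
t=cv2.imread("pics/top0.png");s=cv2.imread("pics/side0.png")
np.set_printoptions(precision=4,suppress=True)
hsv=cv2.cvtColor(t,cv2.COLOR_BGR2HSV)
m=cv2.inRange(hsv,(0,0,190),(180,60,255))
c=blob(m,222,215,310,285)
w=np.array([onz("top",p[0],.035)[:2] for p in cv2.convexHull(c)],np.float32)
r=cv2.minAreaRect(w*1000);print("stand",r)
# yellow face
m=cv2.inRange(hsv,(15,40,150),(40,255,255));c=blob(m,440,230,500,280)
w=np.array([onz("top",p[0],.110)[:2] for p in cv2.convexHull(c)],np.float32)
r=cv2.minAreaRect(w*1000);print("block",r)
g=cv2.cvtColor(t,cv2.COLOR_BGR2GRAY)
print(g[246:260,458:473])
gs=cv2.cvtColor(s,cv2.COLOR_BGR2GRAY)
print(gs[184:196,356:374])
E
```

```text
stand ((576.048828125, 227.38720703125), (61.44064712524414, 150.90066528320312), 22.679819107055664)
block ((552.9517822265625, -213.61099243164062), (52.120201110839844, 52.82462692260742), 17.015674591064453)
[[234 235 234 234 235 234 234 234 234 234 233 235 234 233 232]
 [235 234 235 235 235 234 235 235 234 233 235 235 234 234 236]
 [235 235 234 234 235 234 232 231 232 234 234 234 234 234 234]
 [235 235 235 234 233 225 222 218 222 229 233 233 234 235 234]
 [235 234 234 233 226 206 185 172 189 213 228 233 233 234 233]
 [235 235 234 230 213 170 136 123 139 178 217 230 234 234 235]
 [235 235 235 228 198 144 103  99 105 147 201 229 234 235 234]
 [234 235 234 228 202 139  97  88  95 139 198 228 234 234 235]
 [234 235 234 231 216 164 117 107 120 159 209 231 235 235 235]
 [232 235 235 233 226 203 175 165 172 199 224 233 235 234 234]
 [225 235 235 234 232 225 219 214 218 225 232 235 234 235 233]
 [217 232 236 235 234 234 232 232 233 233 235 235 235 235 235]
 [200 229 236 235 234 234 234 235 235 235 235 234 235 235 235]
 [177 224 233 234 235 235 235 235 235 235 234 234 235 235 235]]
[[183
[... 195 characters left out ...]
241 241 240 242 239 218]
 [241 240 242 244 244 244 244 244 244 244 244 244 243 241 240 242 242 227]
 [243 243 244 244 244 244 244 244 244 244 244 244 244 243 243 244 242 229]
 [244 244 244 244 244 243 243 243 242 242 243 244 244 244 244 244 243 234]
 [244 244 244 244 243 241 238 234 231 235 240 243 244 244 244 244 244 241]
 [244 244 244 244 244 241 237 234 233 235 239 243 244 244 244 244 244 241]
 [243 243 243 243 243 243 242 241 241 241 242 243 243 243 243 243 243 241]
 [238 238 238 238 238 238 238 238 238 238 238 238 238 238 238 238 238 234]
 [214 213 214 212 212 214 214 215 215 213 212 214 213 214 215 214 215 207]
 [197 193 196 193 193 197 195 198 198 194 194 196 194 198 198 197 198 190]]
```

```bash
python3 - <<'E'
from h import *
np.set_printoptions(precision=4,suppress=True)
t=cv2.imread("pics/top0.png");s=cv2.imread("pics/side0.png")
g=cv2.cvtColor(t,cv2.COLOR_BGR2GRAY).astype(float);gs=cv2.cvtColor(s,cv2.COLOR_BGR2GRAY).astype(float)
def cen(g,x0,y0,x1,y1,bg):
    w=np.clip(bg-g[y0:y1,x0:x1],0,None);yy,xx=np.mgrid[y0:y1,x0:x1];return np.array([(w*xx).sum(),(w*yy).sum()])/w.sum()
a=cen(g,460,247,472,258,230);b=cen(gs,360,188,370,193,242)
print("hole top",a,onz("top",a,.11),"side",b,onz("side",b,.11),"tri",tri(b,a))
th=np.radians(22.68);S=np.array([.57605,.22739,.035])+.04*np.array([np.sin(th),-np.cos(th),0])
print("socket",S,"proj socket",proj("top",S),proj("side",S))
for z in(.105,.1275,.15):
    p=S.copy();p[2]=z;print(z,proj("top",p),proj("side",p))
print("side grip row profile");
for r in(255,262,270,285,290):print(r,gs[r,284:306].astype(int))
print(gs[244:284,294].astype(int))
print(g[226:248,272:292].astype(int))
for yaw in(th,th+np.pi/2,th+np.pi,th-np.pi/2):
    y=np.array([np.cos(yaw),np.sin(yaw),0]);z=np.array([0,0,-1.]);R=np.c_[np.cross(y,z),y,z]
    rv=cv2.Rodrigues(R)[0].ravel()
    print(np.degrees(yaw),rv,[ctrl.solve_ik(p,rv) for p in([S[0],S[1],.1275],[.552,-.208,.18])])
E
```

```text
hole top [464.9913 252.6224] [ 0.5509 -0.2079  0.11  ] side [363.7681 190.5652] [ 0.5534 -0.2081  0.11  ] tri [ 0.5521 -0.2077  0.1102]
socket [0.5915 0.1905 0.035 ] proj socket [281.3155 242.5801] [297.7036 306.0799]
0.105 [279.7241 238.2718] [296.5296 274.8011]
0.1275 [279.1743 236.7832] [296.1323 264.2163]
0.15 [278.604  235.2393] [295.7247 253.356 ]
side grip row profile
255 [103 105 107 111 152 225 242 244 244 245 245 245 245 244 235 192 133 108
 101 101 103 104]
262 [113 113 110 109 125 164 185 191 190 190 193 195 196 197 192 164 129 111
 109 109 109 107]
270 [109 110 110 111 116 142 177 189 189 189 191 193 196 194 188 164 133 112
 104 103 104 106]
285 [104 106 109 110 110 109 106 104 109 131 142 148 158 159 134 111 105 103
 101 102 105 105]
290 [111 110 108 105 104 100  99  99 111 134 149 155 161 161 137 112 103 103
 105 105 103 104]
[106 107 107 108 109 124 195 243 246 246 246 245 227 200 194 193 191 192
 193 193 193 192 192 191 191 191 191 191 191 191 190 184 170 160 155 148
 140 151 153 149]
[[ 79  77  78  80  80  79  77  78  80  81  87 112 134 153 179 209 229 240
  230 178
[... 1657 characters left out ...]
2 127 142 174 219 240 247 246 246
  246 246]
 [247 246 246 247 246 241 232 218 204 196 205 214 230 241 246 246 246 246
  246 246]]
22.68 [1.7413 2.6149 0.    ] [array([ 0.1724,  0.351 ,  1.4784,  0.    ,  1.3122, -0.2235]), array([-0.507 ,  0.2406,  1.5077,  0.    ,  1.3933, -0.9029])]
112.68 [ 0.6177 -3.0803  0.    ] [array([ 0.1724,  0.351 ,  1.4784, -0.    ,  1.3122, -1.7942]), array([-0.507 ,  0.2406,  1.5077, -0.    ,  1.3933, -2.4736])]
202.68 [ 2.6149 -1.7413  0.    ] [None, array([-0.507 ,  0.2406,  1.5077, -0.    ,  1.3933,  2.2387])]
-67.32 [3.0803 0.6177 0.    ] [array([0.1724, 0.351 , 1.4784, 0.    , 1.3122, 1.3473]), array([-0.507 ,  0.2406,  1.5077,  0.    ,  1.3933,  0.6679])]
```

The two views agree on the hole: tri (0.5521, -0.2077, 0.1102), against the known z of 0.110. It sits 6 mm off the block's centre, as described. The stand rectangle measures 61x151 mm and its projected grip matches the top view, with a small x bias of about 1.5 mm between the cameras. I'll grasp with the jaws along the stand's x.

```bash
cat >> h.py <<'E'
def rot(yaw):
    y=np.array([np.cos(yaw),np.sin(yaw),0]);z=np.array([0,0,-1.]);return cv2.Rodrigues(np.c_[np.cross(y,z),y,z])[0].ravel()
Y0=np.radians(22.68);RV=rot(Y0);G=np.array([.5927,.1905])
np.set_printoptions(precision=4,suppress=True)
def st(m=""):
    s=ctrl.get_state();print(m,round(s["clock"],2),s["tool_pos"],s["ee_rot"],"F",s["contact_force"],"T",s["ft_torque"],"w",round(s["grip_width"],4));return s
def snap(k):
    for n in("side","top"):
        cv2.imwrite(f"pics/{n}{k}.png",read_camera(n)[:,:,::-1])
E
python3 - <<'E'
from h import *
p=ctrl.get_state()["tool_pos"]
ctrl.move_l([p[0],p[1],.25],velocity=.25)
ctrl.move_pose([*G,.235],RV);st("above")
print(ctrl.move_l([*G,.1275],velocity=.1,force_limit=6));st("down")
snap(1)
E
python3 -c "
import cv2,numpy as np
s=cv2.imread('pics/side1.png');t=cv2.imread('pics/top1.png')
r=lambda x:cv2.resize(x,(390,520),interpolation=cv2.INTER_CUBIC)
cv2.imwrite('pics/c1.png',np.hstack([r(s[210:370,235:355]),r(t[180:300,235:325])]))"
```

```text
above 2.38 [0.5922 0.1917 0.235 ] [-1.7388 -2.6161 -0.0005] F [0.1469 0.4491 0.6246] T [-0.0616  0.0071 -0.0058] w 0.0943
False
down 3.6 [0.5935 0.1907 0.1285] [1.7405 2.6137 0.0021] F [-0.2929  0.0687  0.3478] T [-0.0643  0.0409 -0.0119] w 0.0939
```

View pics/c1.png

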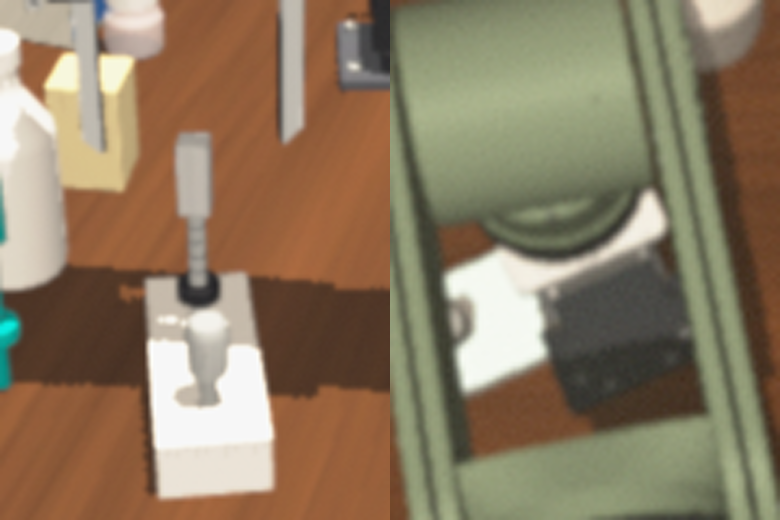

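The grip sits midway between the fingers. The fingertips look about 35 mm higher than I expect, though, so I check the projections before closing.

```bash
python3 - <<'E'
from h import *
print(ctrl.tip_reach)
c,s=np.cos(Y0),np.sin(Y0)
for z in(.1115,.15):
  for d in(-.05,0,.05):
    p=[.5935+d*c,.1907+d*s,z];print(z,d,proj("side",p),proj("top",p))
snap(2);st()
E
python3 -c "
import cv2,numpy as np
cv2.imwrite('pics/c2.png',cv2.imread('pics/side2.png'))
t=cv2.imread('pics/top2.png');cv2.imwrite('pics/c2t.png',t)"
```

```text
0.017
0.1115 -0.05 [322.8722 269.9108] [288.7416 257.9961]
0.1115 0 [295.313  271.6672] [279.4534 236.9197]
0.1115 0.05 [267.4721 273.4415] [270.2626 216.0642]
0.15 -0.05 [322.7707 251.5568] [288.0662 256.018 ]
0.15 0 [294.5976 253.2569] [278.4867 234.283 ]
0.15 0.05 [266.13   254.9747] [269.0108 212.783 ]
 3.8 [0.5932 0.1906 0.1283] [1.7406 2.614  0.0017] F [ 0.0186 -0.6639 -0.2691] T [ 0.0059  0.0481 -0.0245] w 0.094
```

View pics/c2.png

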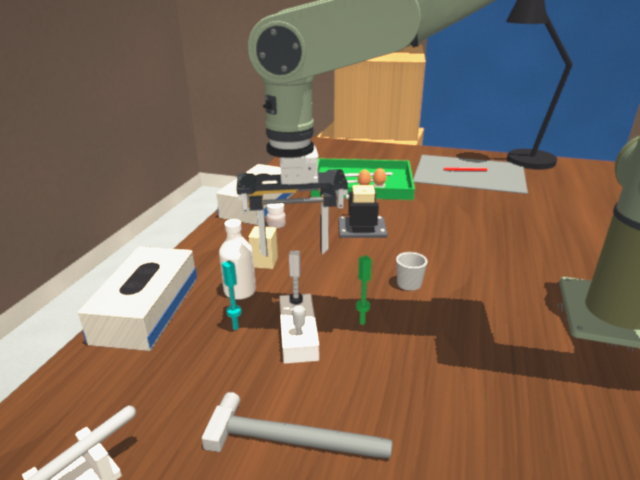

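View pics/c2t.png

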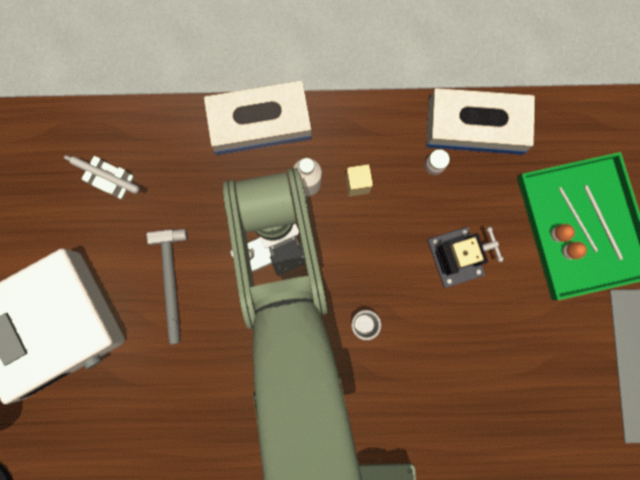

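```bash
python3 - <<'E'
from h import *
R=cv2.Rodrigues(np.array([-.5928,-3.0845,.003]))[0]
for z in(.1655,.18,.2,.22):
  for d in(-.053,.053):
    p=np.array([.2128,.5334,z])+R[:,1]*d;p[2]=z;print(z,d,proj("side",p))
for z in(.1115,.13,.15,.17,.2075,.25,.3):print(z,proj("side",[.5935,.1907,z]))
E
python3 -c "
import cv2
a=cv2.imread('pics/side2.png')[110:280,210:380];cv2.imwrite('pics/c3.png',cv2.resize(a,(600,600),interpolation=cv2.INTER_CUBIC))"
```

```text
0.1655 -0.053 [564.1856 430.5129]
0.1655 0.053 [530.9572 507.0669]
0.18 -0.053 [567.586  420.9133]
0.18 0.053 [534.3683 497.1477]
0.2 -0.053 [572.4396 407.2109]
0.2 0.053 [539.2654 482.9074]
0.22 -0.053 [577.4935 392.9432]
0.22 0.053 [544.3998 467.9768]
0.1115 [295.313  271.6672]
0.13 [294.9732 262.9218]
0.15 [294.5976 253.2569]
0.17 [294.2132 243.3659]
0.2075 [293.4677 224.1825]
0.25 [292.5813 201.3742]
0.3 [291.4774 172.9697]
```

View pics/c3.png

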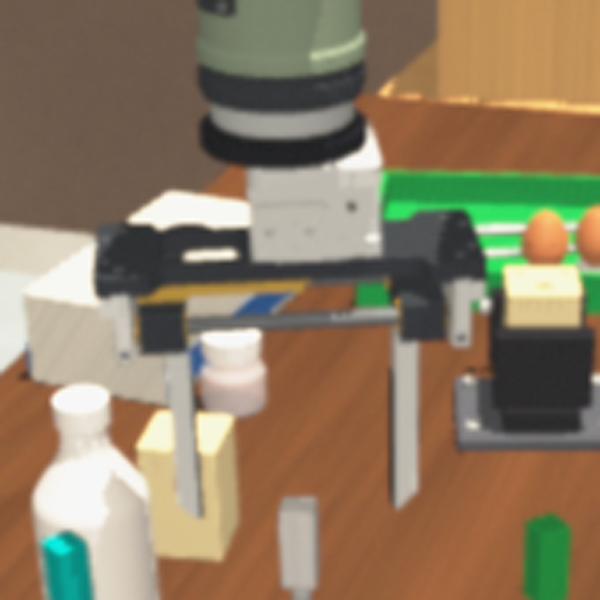

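The start picture shows the same thing: the fingers are centred laterally but sit about 37 mm higher than the declared TCP-to-tip geometry implies. Going lower is safe either way: the fingers pass outside the stand and the body clears the gauge's top. I'll step down and look again.

```bash
python3 - <<'E'
from h import *
print(ctrl.move_l([*G,.092],velocity=.08,force_limit=6));st("down");snap(4)
c,s=np.cos(Y0),np.sin(Y0)
for z in(.075,.1115):
  for d in(-.053,0,.053):
    print(z,d,proj("side",[G[0]+d*c,G[1]+d*s,z]))
a=cv2.imread('pics/side4.png')[170:330,220:380];cv2.imwrite('pics/c4.png',cv2.resize(a,(600,600),interpolation=cv2.INTER_CUBIC))
E
```

```text
False
down 4.39 [0.5923 0.1905 0.0913] [-1.7408 -2.6141  0.0013] F [ 1.0154  0.0879 -0.0485] T [-0.088   0.0267  0.0192] w 0.094
0.075 -0.053 [325.0215 286.4925]
0.075 0 [296.4099 288.4043]
0.075 0.053 [267.4944 290.3364]
0.1115 -0.053 [324.9715 269.8139]
0.1115 0 [295.769  271.6752]
0.1115 0.053 [266.2499 273.5567]
```

View pics/c4.png

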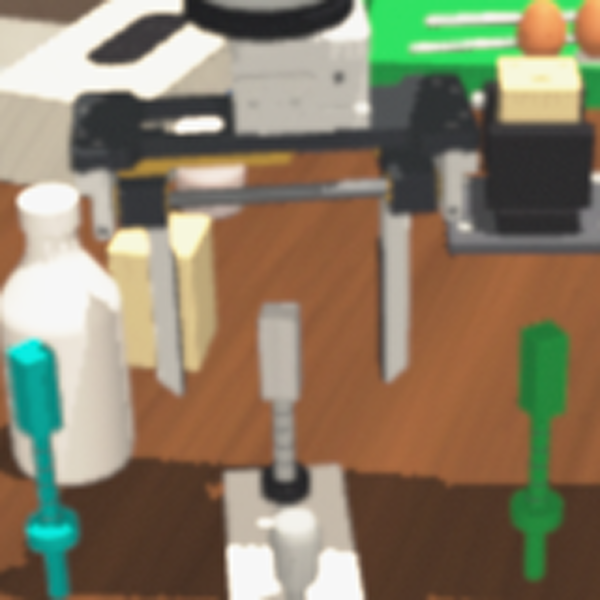

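The fingertips now sit beside the grip's lower end at side (268,275) and (324,271), about z 0.108. So the true TCP is about 34 mm above the reported one. Closing.

```bash
python3 - <<'E'
from h import *
ctrl.close();s=st("closed");snap(5)
a=cv2.imread('pics/side5.png')[170:330,220:380];cv2.imwrite('pics/c5.png',cv2.resize(a,(600,600),interpolation=cv2.INTER_CUBIC))
E
```

```text
closed 5.64 [0.5927 0.1906 0.092 ] [-1.7413 -2.6148 -0.0002] F [-0.0466 -0.2528 -0.9483] T [0.0131 0.0185 0.026 ] w 0.0177
```

View pics/c5.png

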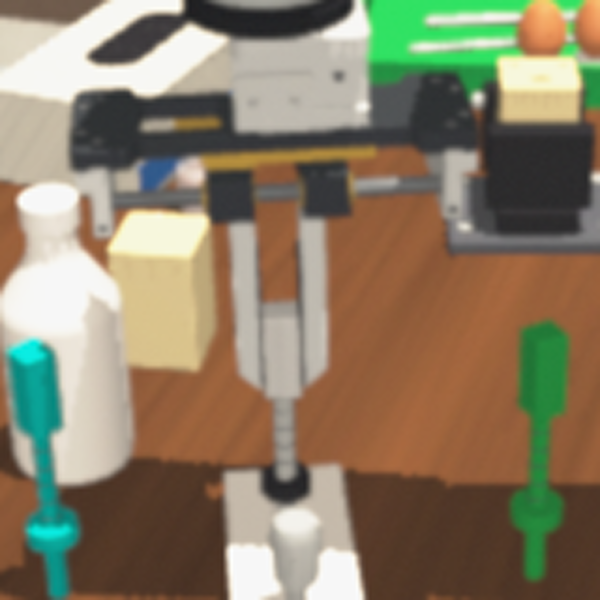

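The gauge is gripped (width 17.7 mm, the size of the grip). I lift it straight up, carry it over the hole and look.

```bash
python3 - <<'E'
from h import *
print(ctrl.move_l([.5927,.1905,.132],velocity=.05,force_limit=15));st("l1")
ctrl.move_l([.5927,.1905,.227],velocity=.12)
ctrl.move_l([.5521,-.2077,.227],velocity=.18);st("over")
print(ctrl.move_l([.5521,-.2077,.206],velocity=.06,force_limit=4));ctrl.dwell(.3);st("pre")
snap(6)
s=cv2.imread('pics/side6.png')[80:240,300:430];t=cv2.imread('pics/top6.png')[190:310,410:520]
cv2.imwrite('pics/c6.png',np.hstack([cv2.resize(s,(430,530),interpolation=cv2.INTER_CUBIC),cv2.resize(t,(350,382),interpolation=cv2.INTER_CUBIC)[0:382] if 0 else cv2.copyMakeBorder(cv2.resize(t,(350,382),interpolation=cv2.INTER_CUBIC),0,148,0,0,cv2.BORDER_CONSTANT)]))
E
```

```text
False
l1 6.69 [0.5923 0.1904 0.1316] [-1.7409 -2.6144  0.001 ] F [ 0.1786 -0.0714 -1.5653] T [-0.0721  0.0531  0.0359] w 0.0174
over 10.01 [ 0.5523 -0.207   0.227 ] [-1.7398 -2.6157 -0.0004] F [ 0.4054  0.7834 -1.8156] T [-0.0727  0.0352  0.0048] w 0.0181
False
pre 10.81 [ 0.5523 -0.2079  0.2065] [1.7408 2.6142 0.0001] F [-0.1385  0.1058 -0.9108] T [-0.0476  0.0688 -0.0024] w 0.0178
```

View pics/c6.png

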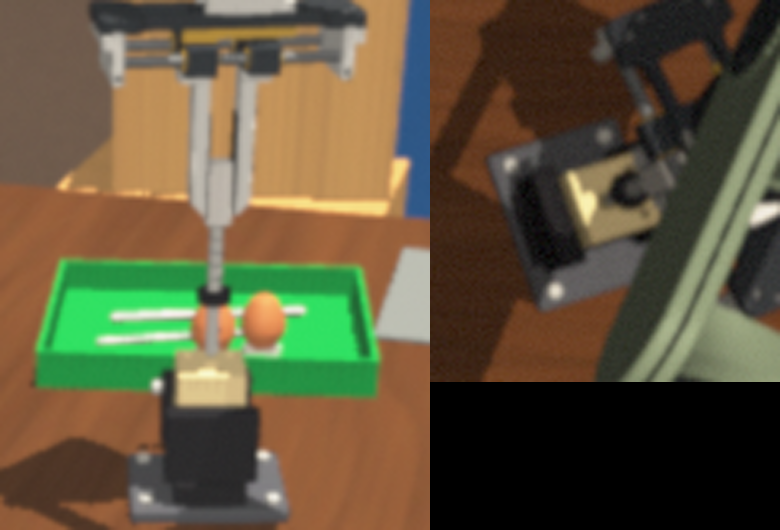

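```bash
python3 - <<'E'
from h import *
s=cv2.imread('pics/side6.png');t=cv2.imread('pics/top6.png')
gs=cv2.cvtColor(s,cv2.COLOR_BGR2GRAY).astype(int);g=cv2.cvtColor(t,cv2.COLOR_BGR2GRAY).astype(int)
for r in range(150,166,2):print(r,gs[r,356:374])
for r in range(164,192,2):print(r,s[r,354:376,0])
print("top");
for r in range(238,262):print(r,g[r,460:490])
for z in(.11,.12,.14,.16,.17,.19):print(z,proj("side",[.5534,-.2081,z]),proj("top",[.5509,-.2079,z]),)
cv2.imwrite('pics/c7.png',cv2.resize(t[225:275,440:500],(720,600),interpolation=cv2.INTER_CUBIC))
E
```

```text
150 [107 107 106 104 103 104 107 122 145 158 153 127 107 103 103 103 103 102]
152 [107 107 105 103 103 103 108 123 139 148 145 124 108 103 103 103 102 101]
154 [104 102 102 102 103 104 111 130 149 159 153 127 108 104 104 102 101 102]
156 [102 101 102 103 104 105 111 127 141 145 139 115 103 104 105 104 103 104]
158 [122 118 115 114 115 113 116 135 152 159 152 128 113 111 111 110 111 112]
160 [113 112 111 111 112 112 118 132 143 147 146 134 122 120 120 120 122 125]
162 [102 103 102 101 104 103 115 140 157 161 153 127 107 103 102 101 102 101]
164 [103 103 101 101 102 102 113 134 146 143 129 114 104 103 102 103 103 103]
164 [ 66  67  67  67  66  66  66  67  87 121 138 134 115  86  68  66  66  66
  67  66  66  67]
166 [ 68  69  68  69  68  64  57  55  82 127 147 144 117  76  56  57  64  67
  68  66  68  67]
168 [90 90 89 88 84 65 45 43 54 70 80 78 63 48 41 51 72 78 77 78 77 76]
170 [99 99 99 99 94 73 52 41 42 42 43 43 43 43 44 60 87 98 99 99 97 92]
172 [114 113 114 114 110  94  78  69  75  84  86  85  78  71  81 102 125 137
 140 118  93  84]
174 [230 229 227 221 188 128  90  93 115 139 14
[... 3399 characters left out ...]
 117 128 127 112  79  57  52  49  49  51  50  50]
259 [168 140 136 135 136 135 138 136 136 137 137 135 137 134 135 136 130 127
 124 123 121  98  67  48  48  51  51  47  50  49]
260 [151 138 137 136 134 137 136 134 135 136 134 138 134 136 135 133 129 123
 113 108  95  75  59  50  50  50  52  50  52  49]
261 [134 136 136 135 136 135 136 138 136 135 136 133 133 129 125 118 108  95
  84  68  62  57  48  48  49  48  50  49  49  53]
0.11 [363.7806 190.5671] [464.97   252.6129]
0.12 [363.9317 186.79  ] [466.2229 252.0689]
0.14 [364.2376 179.1408] [468.7905 250.9541]
0.16 [364.5487 171.3621] [471.4438 249.8021]
0.17 [364.7062 167.4232] [472.804  249.2116]
0.19 [365.0253 159.4442] [475.5943 248.0001]
```

View pics/c7.png

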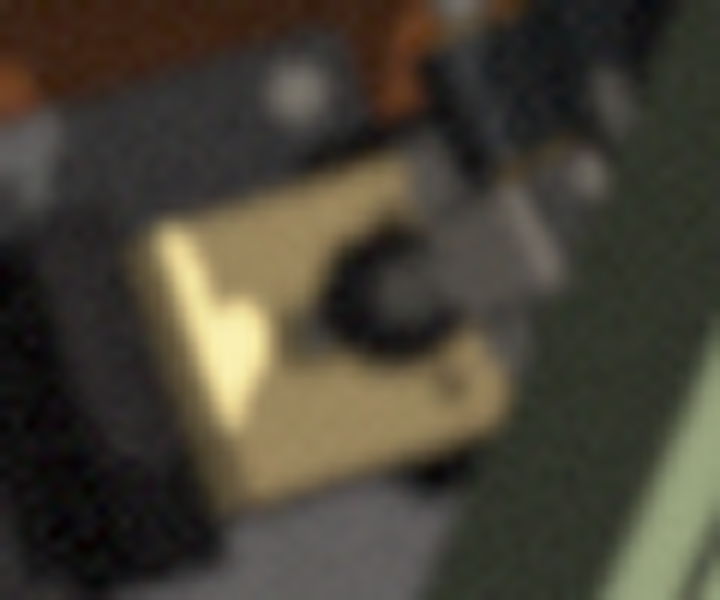

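In the side view the rod sits about 0.5 mm to the +x side of the hole's axis (363.8 against 364.1 px), and the top view's collar edges hint the same. I shift slightly toward −x and enter softly with a force guard.

```bash
python3 - <<'E'
from h import *
ctrl.move_l([.5515,-.2075,.2065],velocity=.03)
st("pre");r=ctrl.move_l([.5515,-.2075,.165],velocity=.025,force_limit=2.5);st(f"hit={r}")
ctrl.dwell(.2);st()
E
```

```text
pre 11.16 [ 0.5515 -0.2075  0.2066] [1.7412 2.6147 0.    ] F [-0.3252 -0.1762 -0.7881] T [-0.019  0.025  0.041] w 0.0182
hit=False 12.97 [ 0.5516 -0.2076  0.1652] [1.741  2.6145 0.    ] F [-0.3118  1.2682 -2.0946] T [-0.0132  0.0601 -0.0622] w 0.0178
 13.17 [ 0.5516 -0.2075  0.1651] [1.7413 2.6147 0.0001] F [ 0.3027  0.1327 -1.5835] T [-0.0931  0.0498 -0.0161] w 0.0177
```

It entered cleanly, about 32 mm deep with no contact. Now I press gently down to the floor.

```bash
python3 - <<'E'
from h import *
r=False
z=.165
while not r and z>.123:
    z-=.006
    # 7 N over the value at the step's start; collar's 3 N shows in the log
    r=ctrl.move_l([.5515,-.2075,z],velocity=.02,force_limit=7.5);s=st(f"{r}")
    if s["contact_force"][2]>7.5: r=True
snap(8)
a=cv2.imread('pics/side8.png')[100:240,300:430];cv2.imwrite('pics/c8.png',cv2.resize(a,(557,600),interpolation=cv2.INTER_CUBIC))
E
```

```text
False 13.62 [ 0.5514 -0.2074  0.1587] [-1.741  -2.6144  0.0001] F [-0.7553  0.2311 -0.6458] T [-0.051   0.0458 -0.0072] w 0.0175
False 14.07 [ 0.5517 -0.2076  0.1531] [1.741  2.6144 0.0001] F [-0.3803  0.246  -0.2747] T [-0.1296 -0.0869  0.0035] w 0.0174
False 14.52 [ 0.5515 -0.2075  0.1466] [-1.7411 -2.6147  0.    ] F [ 0.9155  0.2756 -0.126 ] T [-0.1741 -0.1386  0.0034] w 0.0177
True 14.75 [ 0.5515 -0.2076  0.1454] [-1.7412 -2.6149  0.0003] F [-0.1566  0.1621  4.2143] T [0.002  0.0788 0.0242] w 0.0177
```

View pics/c8.png

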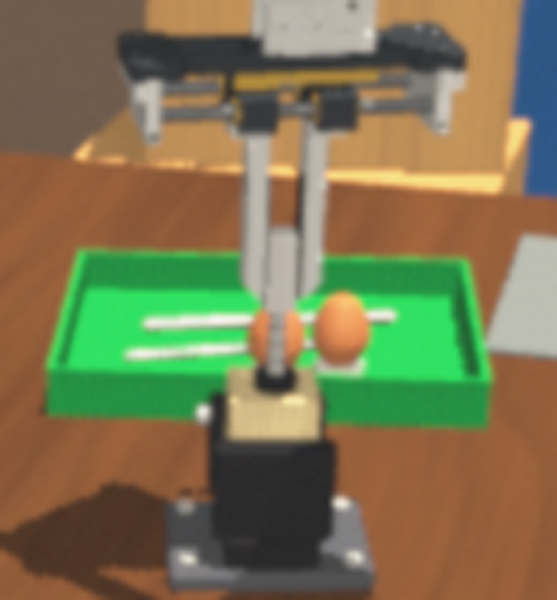

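```bash
python3 - <<'E'
from h import *
ctrl.dwell(.2);st("rest")
r=ctrl.move_l([.5515,-.2075,.1405],velocity=.012,force_limit=9);st(f"{r}")
ctrl.dwell(.2);st("hold")
E
```

```text
rest 15.05 [ 0.5515 -0.2075  0.1454] [ 1.7412  2.6148 -0.0001] F [-1.064  -0.1653  5.1632] T [ 0.031   0.1876 -0.0063] w 0.018
True 15.29 [ 0.5516 -0.2076  0.1455] [-1.7411 -2.6149  0.0004] F [-0.8163 -0.0258  3.8377] T [ 0.0805  0.2285 -0.0418] w 0.0178
hold 15.49 [ 0.5516 -0.2076  0.1455] [ 1.7411  2.615  -0.0005] F [-0.9987  0.4241  4.0841] T [0.0821 0.2649 0.0096] w 0.0172
```

It stopped at the same height (0.1455) on both presses, so this is the rigid floor, at about 51.6 mm deep. I draw it straight out and check the collar.

```bash
python3 - <<'E'
from h import *
x,y=.5515,-.2075
print(ctrl.move_l([x,y,.18],velocity=.05,force_limit=12));st("up")
ctrl.move_l([x,y,.232],velocity=.1);ctrl.dwell(.2);st("up2");snap(9)
s=cv2.imread('pics/side9.png')
f=np.array([.5525,-.208,.232-.087])
for d in(0,.04,.0516,.0616,.1,.145):print(d,proj("side",f+[0,0,d]))
cv2.imwrite('pics/c9.png',cv2.resize(s[100:200,325:405],(480,600),interpolation=cv2.INTER_CUBIC))
g=s[120:185,360:370].mean(2).astype(int)
print(np.c_[np.arange(120,185),g])
E
```

```text
False
up 16.33 [ 0.5513 -0.2074  0.1798] [-1.741  -2.6148  0.0005] F [ 0.1634  0.2302 -0.832 ] T [-0.0719 -0.1051  0.0474] w 0.0179
up2 17.2 [ 0.5509 -0.2072  0.2308] [-1.7401 -2.6133  0.0006] F [ 0.4335 -0.9694 -2.1314] T [-0.0507  0.0566  0.0105] w 0.0181
0 [364.6702 177.26  ]
0.04 [365.3066 161.5001]
0.0516 [365.4952 156.8284]
0.0616 [365.6593 152.7636]
0.1 [366.303 136.823]
0.145 [367.0854 117.4453]
[[120 180 181 173 155 166 177 179 179 181 182]
 [121 180 182 173 152 166 176 177 177 179 181]
 [122 180 181 173 152 165 177 178 178 180 181]
 [123 180 182 173 152 165 177 178 177 180 181]
 [124 180 182 173 152 167 177 177 178 180 181]
 [125 180 181 172 151 166 177 178 178 180 181]
 [126 180 182 171 147 163 177 177 178 180 181]
 [127 181 182 172 148 164 178 178 178 181 180]
 [128 181 182 172 151 166 178 178 178 180 181]
 [129 181 181 173 151 166 178 178 178 181 180]
 [130 181 182 173 152 166 177 178 179 180 180]
 [131 179 181 173 152 167 178 178 179 180 180]
 [132 174 180 172 150 165 177 177 179 180 180]
 [133 162 173 169 147 165 176 177 178 180 182]
 [134 151 161 162 150 167 177 177 1
[... 1662 characters left out ...]
 134 149 158 152 156 159 153 143 134 127]
 [171 146 163 170 161 158 159 157 160 154 139]
 [172 151 161 167 163 159 159 164 174 173 163]
 [173 149 155 163 160 158 160 165 175 176 186]
 [174 149 153 161 159 159 159 164 173 171 182]
 [175 146 153 160 159 160 161 165 172 168 169]
 [176 142 150 157 159 159 162 169 171 166 162]
 [177 139 148 154 155 158 161 165 165 162 158]
 [178 131 144 151 154 157 157 158 159 158 155]
 [179 124 138 146 152 155 154 151 153 153 150]
 [180 121 132 142 147 150 151 150 149 147 145]
 [181 119 127 135 140 143 144 145 143 141 134]
 [182 113 119 125 130 132 134 134 130 125 124]
 [183 108 111 113 117 119 119 118 116 113 120]
 [184 115 110 112 114 114 114 113 112 117 127]]
```

View pics/c9.png

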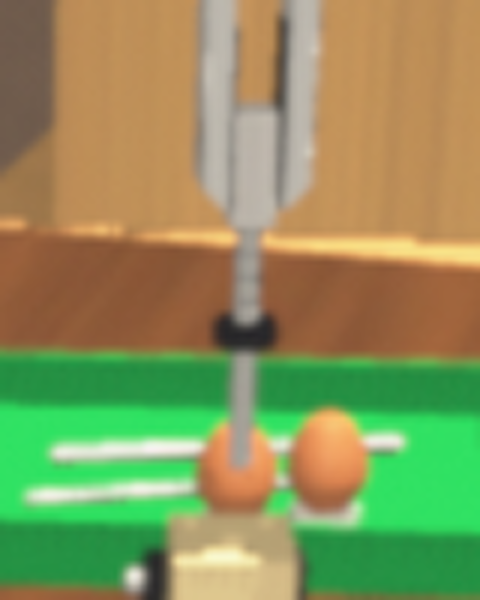

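The collar underside is at about row 158, with the foot at 177.5 and the grip bottom at 137. That fits a mark at about 51.6 mm, to about 1 px, and the rod is vertical. Back to the socket.

```bash
python3 - <<'E'
from h import *
x,y=.5927,.1905
ctrl.move_l([x,y,.230],velocity=.18)
ctrl.move_l([x,y,.130],velocity=.1);ctrl.dwell(.2);st("above")
r=ctrl.move_l([x,y,.097],velocity=.03,force_limit=4);st(f"{r}");snap(10)
s=cv2.imread('pics/side10.png')
cv2.imwrite('pics/c10.png',cv2.resize(s[220:350,240:350],(508,600),interpolation=cv2.INTER_CUBIC))
E
```

```text
above 21.02 [0.5933 0.1906 0.1309] [1.7404 2.6138 0.0013] F [-0.2223  0.3737 -0.8066] T [-0.0679  0.0658  0.0276] w 0.0179
False 22.27 [0.593  0.1906 0.0973] [1.7407 2.6144 0.0003] F [-0.5543 -0.4295 -1.1432] T [-0.0213  0.0434 -0.0122] w 0.018
```

View pics/c10.png

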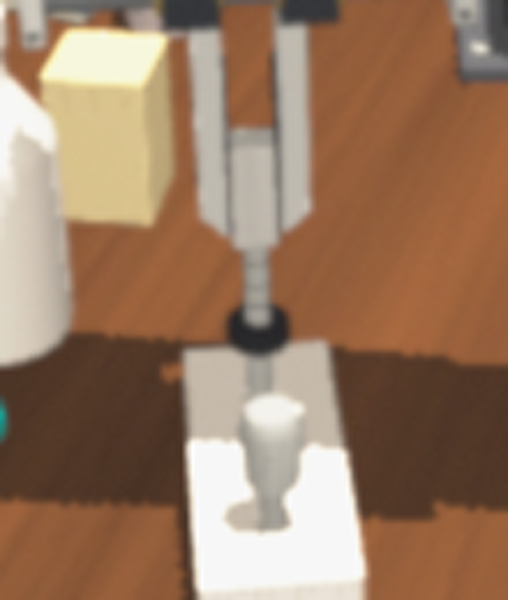

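The gauge is in the socket with about 5 mm to go. I seat it until I feel the floor, then let go.

```bash
python3 - <<'E'
from h import *
x,y=.5927,.1905
r=ctrl.move_l([x,y,.0895],velocity=.015,force_limit=5);st(f"{r}")
ctrl.dwell(.2);st("rest")
E
```

```text
True 22.78 [0.5929 0.1906 0.0919] [1.7409 2.6145 0.0001] F [-0.0353 -0.1257  3.977 ] T [-0.0824  0.1089  0.0207] w 0.0175
rest 22.98 [0.5929 0.1905 0.0919] [1.7407 2.6144 0.0001] F [-0.4294  0.2202  5.121 ] T [-0.0708  0.1148  0.042 ] w 0.0178
```

It touched the floor at TCP z 0.0919, matching the 0.0920 recorded at the grasp, so it is home. I release and retreat.

```bash
python3 - <<'E'
from h import *
x,y=.5929,.1905
ctrl.let_go();ctrl.dwell(.2);st("open")
ctrl.move_l([x,y,.2],velocity=.08);ctrl.move_l([x,y,.25],velocity=.2)
ctrl.move_pose([.2128,.5334,.25],[-.5928,-3.0845,.003]);ctrl.dwell(.5);st("away");snap(11)
s=cv2.imread('pics/side11.png');t=cv2.imread('pics/top11.png')
a=cv2.resize(s[235:375,250:350],(400,560),interpolation=cv2.INTER_CUBIC);b=cv2.resize(t[205:285,222:310],(400,364),interpolation=cv2.INTER_CUBIC)
cv2.imwrite('pics/c11.png',np.hstack([a,cv2.copyMakeBorder(b,0,196,0,0,cv2.BORDER_CONSTANT)]))
E
```

```text
open 24.42 [0.5917 0.1903 0.0905] [-1.7404 -2.6138  0.0029] F [-0.487   0.0459  0.8498] T [-0.1308  0.0122 -0.023 ] w 0.094
away 28.69 [0.213  0.5333 0.25  ] [-0.5932 -3.0844  0.003 ] F [-0.2021  0.1573 -0.1608] T [-0.0162  0.0152  0.    ] w 0.094
```

View pics/c11.png

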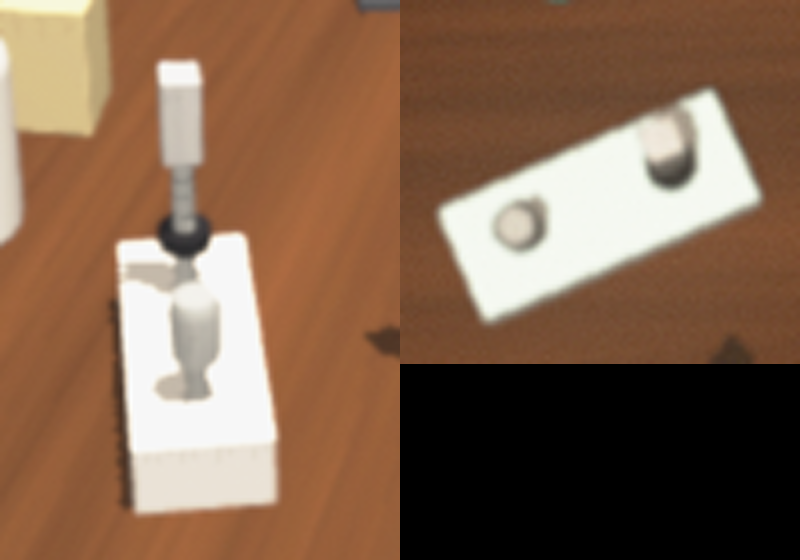

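View pics/top11.png

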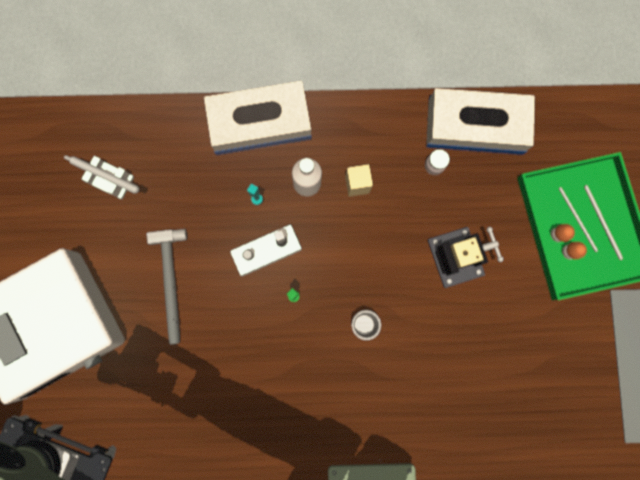

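The gauge stands upright with its grip at the same pixels as at the start: side crop top at row 62. The collar is clearly higher, up about 4.7 px or roughly 10 mm. Punch, look-alikes, cup, bottle, blocks and hammer are all where they were. Handing in.

```bash
python3 -c "
from station import *
print(close_job())"
```

```text
the job is handed in; nothing more can be done
None
```

I gauged the hole at about 51.6 mm deep, stood the gauge back in its own socket and handed the job in at about 29 s on the robot's clock.

- **Depth:** the rod entered the wide hole without touching. Two gentle presses, guarded at 7.5 and 9 N, stopped at the same height (TCP z 0.1454 and 0.1455), so it was on the floor. I drew it straight out.
- **Mark:** after drawing out, the side view agrees with about 51.6 mm only to about 1 px (2.5 mm). The final view shows the collar about 10 mm higher than at the start.
- **Seating:** the gauge touched the socket floor at TCP z 0.0919, against 0.0920 when I grasped it. It stands upright at the same pixels as before. The bystanders look unmoved and the arm is clear.

Some checks disagreed:
- **Fingertip height:** the pictures showed the fingertips about 35 mm higher than the stated tool geometry, so I set the grasp height by the pictures.
- **Camera offset:** the two cameras differed by about 2.5 mm in x. I averaged them, then moved 0.6 to 0.8 mm toward −x from the rod's position against the hole.
- **Collar friction:** while the collar slid I saw only about 1 N, not the stated 3 N, which is close to the sensor noise. The mark therefore rests on the floor contact and the pictures.

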